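# Mount the microscope camera and lock its collar

### The job

Set the black camera upright on the raised port of the white microscope head, with its metal foot plate flat between the two guide rails (either way round) and the lock collar still open; lower it gently, do not drop it into place. Then swing the collar's orange lever clockwise, seen from above, until it points at the red mark, no farther, so that the collar's claws cover both ends of the foot plate, and let go. Leave the other things on the bench where they are.

Things in the scene. Friction and masses are not known exactly. Their poses are not given: they have to be found in the camera images.
- camera: Black camera, 0.2 to 0.42 kg. Origin: centre of its underside, z up. Aluminium foot plate 40 (x) x 80 (y) x 6 mm; neck 38 mm across up to z = 24; black box 74 (x) x 54 (y) mm from z = 24 to 68, grey panel on top. The plate's ends stick out 13 mm beyond the box along +y and -y. Starts standing on the bench. A half turn about z fits as well.
- head: White microscope head fixed to the bench, body 190 x 166 mm, flat deck 114 mm above the bench, two black eyepieces on its -x side (lower than the deck). Origin: on the bench below the collar's axis, z up. Its camera port, an upright round metal post, stands on the deck.
- seat (a point): Centre of the port's flat top (64 mm across, 130 mm above the bench), on the collar's axis; axes as the head's. Two steel guide rails 36 mm long lie along y; inner faces at x = -22.5 and 22.5 mm, straight for 4 mm, flaring outward up to 9 mm above the seat. The mounted camera's origin lies here, its y axis along this y (either way).
- collar (a joint): Dark lock collar captive round the port, 106 mm across. Angle in rad: 0 = open stop, growing clockwise seen from above; starts at 0 to 0.25, where its claws are clear of the plate going straight down. 1.4 = lever at the red mark, a claw over each end of the plate. Can overturn to a stop at 1.7. Stays where left; friction 0.12 N m.
- claw (a point): Inner end of one of the collar's two claws (half a turn apart), which moves with it, 34 mm from the axis, at the underside of the claw, 9 mm above the seat. Each claw is 20 mm wide, rises at the collar's rim (47 to 53 mm from the axis), tops out 14 mm above the seat and reaches inward to here.
- lever_tab (a point): Middle of the top of the lever's upright orange tab (moves with the collar), 88 mm from the collar's axis, 34 mm above the seat. The tab is 14 mm thick (tangentially) and 22 mm long (radially); its upper 37 mm stand free above the orange arm, 16 mm wide, that joins it to the collar. This point's x axis is not radial.
- lock_mark (a point): Middle of the red mark (20 mm long radially, 8 mm wide) on the head's deck, 114 mm from the collar's axis, just outside the tab's path. The lever is on the mark when it points from the collar's axis towards this point.
- eyepiece: spare eyepiece, a small black stepped cylinder 42 mm across and 62 mm tall, standing. Not part of the job. Origin: centre of its underside.
- specimen_jar: specimen jar with a red lid, 60 mm across, 75 mm tall, standing. Not part of the job. Origin: centre of its underside.
- slide_box: blue slide box, 100 x 85 x 35 mm, lying flat. Not part of the job. Origin: centre of its underside.
- oil_bottle: small amber immersion-oil bottle, 30 mm across, 70 mm tall, standing. Not part of the job. Origin: centre of its underside.
- dust_cap: grey dust cap, a shallow open cup 68 mm across and 18 mm high, lying on the bench. Not part of the job. Origin: centre of its underside.
- screwdriver: yellow-handled screwdriver, 160 mm long, lying flat, origin near the middle of its length. Not part of the job.

How it is judged:
By the outcome, as a careful person would: the job done as asked, in the order asked, and still so for the second after the job is handed in, with the robot touching nothing.
It also fails if it takes over 56 s, if anything falls off the work surface, if the arm or the gripper's body presses on something with over 40 N, if the wrist force passes 120 N, or if a joint passes its speed limit or range.

### The arm

A 6-joint arm with a two-finger parallel gripper is mounted at the origin on the work surface. World frame = base frame: x ahead of the robot, y to its left, z up, the work surface at z = 0. Lengths are in m, angles in rad, forces in N, time in s.
With the tool pointing down it reaches from about 0.325 to 0.9 m from the base axis. Payload 6.1 kg.
Tool frame: the origin (TCP) lies on the centre line of the jaws, within the pads' length; the fingertips stand ahead of it and the grasp point (between the pads) lies 5 mm behind it (arm.tip_reach is the z of the fingertips in the tool frame, in m); z points along the fingers, y is the line along which they close (so a half turn about z gives the same grasp; the last joint's range is limited). The gripper opens to 87 mm and grips with 3 to 60 N. Pads are 19 mm wide; open, the fingers measure 117 mm over their backs; the gripper's body (75 mm by 190 mm) begins 51 mm behind the grasp point.
Start: joints at [1.118, 0.22, 1.526, -0, 1.395, -0.126], TCP at [0.201, 0.592, 0.237] pointing down, gripper open.
Joint ranges: [-2.98, 2.98], [-0.91, 2.08], [0.09, 2.57], [-1.24, 4.39], [0.2, 2.65], [-2.68, 2.68]. Speed limits (rad/s): [2.57, 2.57, 3.01, 3.14, 3.14, 3.14].

### API

Orientations are given as a 3x3 rotation matrix whose columns are the frame's x, y, z axes.
In Python, from station import arm, eyes, spotter gives the robot as it stands.
- The arm moves only by the shell command python3 -m inch 'ROWS' [FORCE]. ROWS is JSON, one flat list of numbers, 7 for each row, row after row: the shift along the tool's x, y, z in mm, then the turn, a rotation vector about the tool's x, y, z in degrees, then the finger opening in mm, from 0 to 87. In form: [x, y, z, rx, ry, rz, gripper, x, y, z, rx, ry, rz, gripper, ...]. A call has 1 to 10 rows; each row shifts and turns the commanded pose from where the row before left it, along the tool's axes as they then stand; what a row does not reach is not made up. A row lasts 1/12 s, in which the tool goes at most 41.7 mm and 7.16 degrees, less where a joint would pass 70% of its speed; a pose out of reach is approached as far as the arm can. A call with a gripper value outside its range is refused whole. The fingers move at their own pace and stop on an object; FORCE is the grip in N (left out, the last holds). Time passes only in rows, so rows that do not move let the fingers close. It gives the time, the measured TCP pose, the force, the opening and the grip force at its end, in the units of the state.
- arm.sense(): the state, without advancing time (a new reading comes with each control period).
- eyes.capture(name): name is "scene" or "top"; returns the picture (384x512x3 uint8, red, green, blue); there is no depth.
- eyes.get_calibration(name): a dict with "intrinsics" (3x3 intrinsics, pixels), "pose" (4x4, takes a point from camera to world coordinates). Camera axes: x right, y down, z forward; pixel columns grow to the right and rows downward; lengths in m; the calibration is good to about 2 mm. A picture is of the moment at which its call begins. get_calibration takes no time and is no camera call.
- arm.hand_in(): hands the job in; it is judged then, once.
Trained networks look in the newest picture that a camera, given by its name, has taken for a name from the list of things; names that differ only in an ending like _2 or _b are one class to them, and where a whole thing is asked for, a point or a joint stands for the part that bears it (a point fixed in the world has none). Each returns a list of dicts, best first, with "confidence" (0 to 1); they miss things now and then, are a little off and sometimes report something else, mostly with a low value. They report only what shows in the picture. A call takes as long as a camera call.
- spotter.recognise(camera, name): "xy" ([column, row] in pixels, amid what is visible of it).
The state is a dict: "clock": time; "joints": joint angles; "joint_velocities": joint speeds; "joint_efforts": joint torques, N m; "ee_pos": TCP position; "tool_rot": TCP orientation; "wrist_force": force on the tool from outside, world axes, zero at the start; "moment": the same for the moment, N m; "width": finger opening in m; "finger_force": force on a finger pad.
Only numpy, scipy, OpenCV 4.12 (cv2) and the standard library are available. Lean on these libraries where they do the work, as an engineer would, in place of code of your own. Each camera call takes 0.05 s, during which the arm holds its last target. There are 200 camera calls.

## Working session

There is one attempt and no reset: what is moved stays moved. The work goes in short steps, Python scripts to look and compute and a shell command to move; the robot and the scene stay as the last step left them, time stands still between calls to the robot, and variables do not carry over. Pictures are saved under pics/ and viewed, at most 10 in all, crops included, and the job is handed in when it is done.

```bash
mkdir -p pics; ls
python3 - <<'E'
from station import arm, eyes, spotter
import cv2, numpy as np
for n in ("scene","top"):
    im=eyes.capture(n); cv2.imwrite(f"pics/{n}0.png",im[:,:,::-1])
    c=eyes.get_calibration(n); print(n,np.round(c["intrinsics"],1).tolist(),np.round(c["pose"],3).tolist())
    for t in ("camera","head","collar","claw","lever_tab","lock_mark","seat"):
        try: print(t,[(np.round(d["xy"]).tolist(),round(d["confidence"],2)) for d in spotter.recognise(n,t)][:3])
        except Exception as e: print(t,e)
s=arm.sense(); print(s["clock"],s["ee_pos"],np.round(s["tool_rot"],3).tolist(),arm.tip_reach)
E
```

```text
pics
scene [[497.9, 0.0, 257.3], [0.0, 497.9, 199.2], [0.0, 0.0, 1.0]] [[0.717, 0.557, -0.418, 1.022], [0.697, -0.571, 0.434, -0.535], [0.003, -0.602, -0.798, 1.106], [0.0, 0.0, 0.0, 1.0]]
camera [([278.0, 224.0], 0.74), ([160.0, 284.0], 0.7)]
head [([276.0, 226.0], 0.59)]
collar [([284.0, 209.0], 0.98)]
claw [([282.0, 211.0], 0.6)]
lever_tab [([286.0, 201.0], 0.78), ([92.0, 256.0], 0.26)]
lock_mark []
seat [([274.0, 222.0], 0.56)]
top [[462.3, 0.0, 252.2], [0.0, 462.3, 193.9], [0.0, 0.0, 1.0]] [[-0.035, -0.977, 0.213, 0.244], [-0.999, 0.035, -0.002, -0.01], [-0.005, -0.212, -0.977, 1.349], [0.0, 0.0, 0.0, 1.0]]
camera [([351.0, 207.0], 0.94), ([247.0, 179.0], 0.4)]
head [([245.0, 180.0], 0.62)]
collar [([234.0, 171.0], 0.6)]
claw [([235.0, 165.0], 0.61)]
lever_tab [([240.0, 169.0], 0.64), ([326.0, 252.0], 0.35)]
lock_mark [([248.0, 179.0], 0.76)]
seat [([244.0, 179.0], 0.86)]
0.8 [0.20064222 0.59191856 0.23654722] [[-0.947, 0.321, 0.0], [0.321, 0.947, 0.0], [-0.0, 0.0, -1.0]] 0.014
```

View pics/scene0.png

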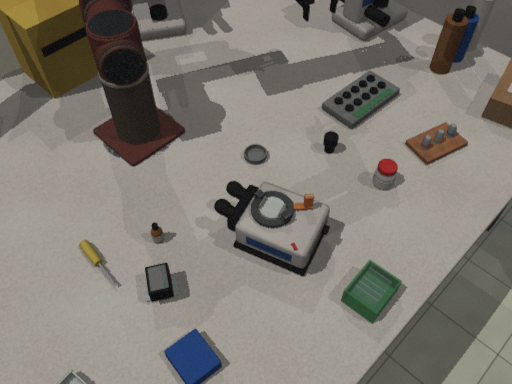

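View pics/top0.png

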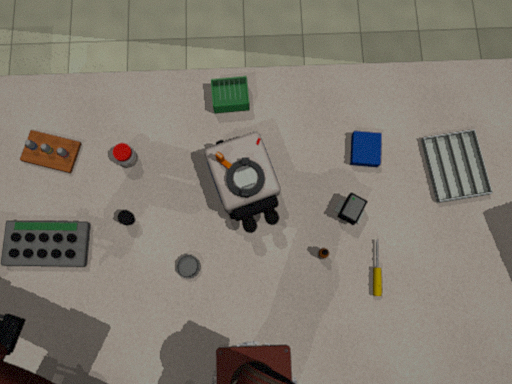

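The scene view shows the camera at (160,284), the head's collar at (272,209), the orange tab at (309,200) and the red mark at (294,246). In the top view the camera is at (352,208), the collar at (245,178), the tab at (219,157) and the mark at (258,142). I'll zoom in to get accurate positions.

```bash
cat > h.py <<'E'
import numpy as np, cv2
from station import arm, eyes, spotter
def ray(n,uv):
    c=eyes.get_calibration(n); T=np.array(c["pose"]); d=T[:3,:3]@np.linalg.inv(c["intrinsics"])@[uv[0],uv[1],1]
    return T[:3,3],d
def atz(n,uv,z):
    o,d=ray(n,uv); return o+d*(z-o[2])/d[2]
def proj(n,p):
    c=eyes.get_calibration(n); T=np.array(c["pose"]); q=np.array(c["intrinsics"])@(T[:3,:3].T@(np.array(p)-T[:3,3])); return q[:2]/q[2]
def crop(im,x0,y0,w,h,k): return cv2.resize(im[y0:y0+h,x0:x0+w],None,fx=k,fy=k,interpolation=cv2.INTER_CUBIC)
E
python3 - <<'E'
from h import *
t=cv2.imread("pics/top0.png"); s=cv2.imread("pics/scene0.png")
a=np.hstack([crop(t,200,130,80,60,5),crop(t,325,180,80,60,5)])
b=np.hstack([crop(s,235,175,100,75,4),crop(s,120,250,100,75,4)])
cv2.imwrite("pics/crops.png",np.vstack([a,b]))
for n,im,box in(("top",t,(200,130,90,80)),("scene",s,(220,180,120,90))):
    x,y,w,h=box; v=cv2.cvtColor(im[y:y+h,x:x+w],cv2.COLOR_BGR2HSV)
    for nm,lo,hi in(("orange",(6,130,90),(20,255,255)),("red",(0,120,90),(4,255,255)),("red2",(172,120,90),(180,255,255))):
        m=cv2.inRange(v,lo,hi); r,c=np.nonzero(m)
        if len(c): print(n,nm,len(c),c.mean()+x,r.mean()+y,c.min()+x,c.max()+x,r.min()+y,r.max()+y)
E
```

```text
top orange 94 223.67021276595744 160.7659574468085 215 231 152 168
top red 16 257.9375 140.75 256 260 138 144
top red2 1 258.0 141.0 258 258 141 141
scene orange 158 304.38607594936707 203.4493670886076 293 313 195 209
scene red 21 293.8095238095238 245.95238095238096 291 296 243 249
scene red2 1 294.0 249.0 294 294 249 249
```

View pics/crops.png

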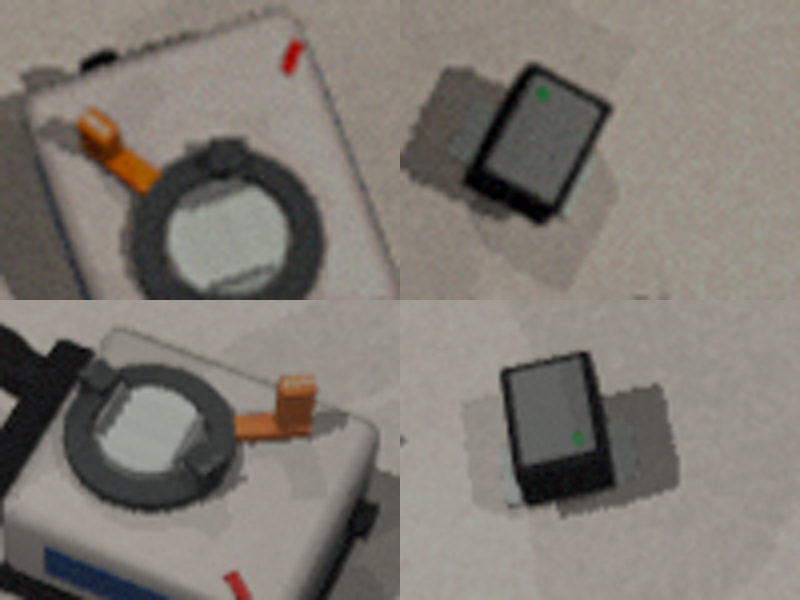

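The crops show the seat disc centred near top (245.6,177.2) and scene (272.5,207.5). The rails are tilted about 16° from the world y axis, and the camera's plate ends stick out to the left and right of the box in the top view. Next I'll fit models to both views.

```bash
cat >> h.py <<'E'
from scipy.optimize import minimize
def Rz(a): c,s=np.cos(a),np.sin(a); return np.array([[c,-s,0],[s,c,0],[0,0,1]])
def fitbox(ims,boxes,x0,z0=0.,thr=60):
    """fit camera box silhouette (hull of dark pixels) in the views"""
    K=8; tg={}
    for n,im in ims.items():
        x,y,w,h=boxes[n]; g=cv2.resize(cv2.cvtColor(im[y:y+h,x:x+w],cv2.COLOR_RGB2GRAY),None,fx=K,fy=K,interpolation=cv2.INTER_CUBIC)
        k,lab,st,_=cv2.connectedComponentsWithStats((g<thr).astype(np.uint8)); i=1+np.argmax(st[1:,4])
        hull=cv2.convexHull(np.argwhere(lab==i)[:,::-1].astype(np.int32)); m=np.zeros(g.shape,np.uint8); cv2.fillConvexPoly(m,hull,1); tg[n]=m
    def cost(p,full=False):
        tot=[]
        for n,m in tg.items():
            x,y,_,_=boxes[n]
            P=[proj(n,Rz(p[2])@[a*.037,b*.027,z]+[p[0],p[1],z0]) for a in(-1,1) for b in(-1,1) for z in(.024,.068)]
            q=((np.array(P)-[x,y]+.5)*K-.5)
            r=np.zeros(m.shape,np.uint8); cv2.fillConvexPoly(r,cv2.convexHull(np.round(q*16).astype(np.int32)),1,shift=4)
            tot.append((r!=m).sum()/m.sum())
        return tot if full else sum(tot)
    best=min((minimize(cost,[x0[0],x0[1],a],method="Nelder-Mead",options=dict(initial_simplex=np.array([x0[0],x0[1],a])+np.vstack([np.zeros(3),np.diag([.006,.006,.15])]),xatol=1e-4,fatol=1e-5)) for a in x0[2]),key=lambda r:r.fun)
    return best.x,cost(best.x,True)
def rect(im,n,c,z,half=.13,mm=.5):
    """metric picture of plane z, right=-y, up=+x, mm per px"""
    N=int(2*half*1000/mm); u,v=np.meshgrid(np.arange(N),np.arange(N))
    X=c[0]+half-v*mm/1000; Y=c[1]+half-u*mm/1000
    cal=eyes.get_calibration(n); T=np.array(cal["pose"]); q=np.stack([X,Y,np.full(X.shape,z)],-1)-T[:3,3]
    q=q@T[:3,:3]@np.array(cal["intrinsics"]).T
    return cv2.remap(im,(q[...,0]/q[...,2]).astype(np.float32),(q[...,1]/q[...,2]).astype(np.float32),cv2.INTER_CUBIC)
E
python3 - <<'E'
from h import *
t=cv2.imread("pics/top0.png")[:,:,::-1]; s=cv2.imread("pics/scene0.png")[:,:,::-1]
c0=atz("top",(353,207),.068); print("cam",c0,atz("scene",(159,278),.068))
ims={"top":t,"scene":s}; bx={"top":(330,185,50,45),"scene":(135,255,55,55)}
a=np.deg2rad([30,60,90,120,150,0])
print(fitbox(ims,bx,(c0[0],c0[1],a)))
for n in ims: print(fitbox({n:ims[n]},bx,(c0[0],c0[1],a)))
c=atz("top",(245.6,177.2),.13); print("seat",c,atz("scene",(272.5,207.5),.13))
print("mark",atz("top",(258,141),.114),atz("scene",(293.8,246),.114))
out=[]
for n in ims:
    r=rect(ims[n],n,c,.13)
    h=cv2.cvtColor(r,cv2.COLOR_RGB2HSV)[...,2]; N=len(h)
    k,lab,st,ce=cv2.connectedComponentsWithStats((h>150).astype(np.uint8)); 
    i=lab[N//2,N//2]; m=(lab==i).astype(np.uint8); M=cv2.moments(m,True)
    th=.5*np.arctan2(2*M["mu11"],M["mu20"]-M["mu02"])
    print(n,"white",h[N//2,N//2],m.sum()*.25,"c",c[0]+.13-M["m01"]/M["m00"]*.0005,c[1]+.13-M["m10"]/M["m00"]*.0005,"long axis world angle",90-np.rad2deg(th))
    out.append(cv2.resize(r,(400,400)))
cv2.imwrite("pics/rect0.png",np.hstack(out)[:,:,::-1])
E
```

```text
cam [ 0.47457739 -0.29517095  0.068     ] [ 0.47499717 -0.29611356  0.068     ]Traceback (most recent call last):
  File "<stdin>", line 6, in <module>
  File "h.py", line 29, in fitbox
    best=min((minimize(cost,[x0[0],x0[1],a],method="Nelder-Mead",options=dict(initial_simplex=np.array([x0[0],x0[1],a])+np.vstack([np.zeros(3),np.diag([.006,.006,.15])]),xatol=1e-4,fatol=1e-5)) for a in x0[2]),key=lambda r:r.fun)
  File "h.py", line 29, in <genexpr>
    best=min((minimize(cost,[x0[0],x0[1],a],method="Nelder-Mead",options=dict(initial_simplex=np.array([x0[0],x0[1],a])+np.vstack([np.zeros(3),np.diag([.006,.006,.15])]),xatol=1e-4,fatol=1e-5)) for a in x0[2]),key=lambda r:r.fun)
              ~~~~~~~~^^^^^^^^^^^^^^^^^^^^^^^^^^^^^^^^^^^^^^^^^^^^^^^^^^^^^^^^^^^^^^^^^^^^^^^^^^^^^^^^^^^^^^^^^^^^^^^^^^^^^^^^^^^^^^^^^^^^^^^^^^^^^^^^^^^^^^^^^^^^^^^^^^^^^^^^^^^^^^^^^^^^^^^^^^^
    res = _minimize_neldermead(fun, x0, args, callback, bounds=bounds,
                               **options)
    fxr = func(xr)
    fx = function(np.copy(x), *(wrapper_args + args))
  File "h.py", line 24, in cost
    P=[proj(n,Rz(p[2])@[a*.037,b*.027,z]+[p[0],p[1],z0]) for a in(-1,1) for b in(-1,1) for z in(.024,.068)]
       ~~~~^^^^^^^^^^^^^^^^^^^^^^^^^^^^^^^^^^^^^^^^^^^^^
  File "h.py", line 9, in proj
    c=eyes.get_calibration(n); T=np.array(c["pose"]); q=np.array(c["intrinsics"])@(T[:3,:3].T@(np.array(p)-T[:3,3])); return q[:2]/q[2]
ValueError: time passes only in moves, steps and waits
```

Calibration calls are limited, so I'll cache them.

```bash
sed -i '2a import functools\n@functools.cache\ndef cal(n): return eyes.get_calibration(n)' h.py; sed -i 's/c=eyes.get_calibration(n)/c=cal(n)/; s/cal=eyes.get_calibration(n); T=np.array(cal\["pose"\])/cc=cal(n); T=np.array(cc["pose"])/; s/np.array(cal\["intrinsics"\]).T/np.array(cc["intrinsics"]).T/' h.py
cat > m1.py <<'E'
from h import *
t=cv2.imread("pics/top0.png")[:,:,::-1].copy(); s=cv2.imread("pics/scene0.png")[:,:,::-1].copy()
c0=atz("top",(353,207),.068)
ims={"top":t,"scene":s}; bx={"top":(330,185,50,45),"scene":(135,255,55,55)}
a=np.deg2rad([30,60,90,120,150,0])
print(fitbox(ims,bx,(c0[0],c0[1],a)))
for n in ims: print(fitbox({n:ims[n]},bx,(c0[0],c0[1],a)))
c=atz("top",(245.6,177.2),.13); print("seat",c,atz("scene",(272.5,207.5),.13))
print("mark",atz("top",(258,141),.114),atz("scene",(293.8,246),.114))
out=[]
for n in ims:
    r=rect(ims[n],n,c,.13)
    h=cv2.cvtColor(r,cv2.COLOR_RGB2HSV)[...,2]; N=len(h)
    k,lab,st,ce=cv2.connectedComponentsWithStats((h>150).astype(np.uint8)); 
    i=lab[N//2,N//2]; m=(lab==i).astype(np.uint8); M=cv2.moments(m,True)
    th=.5*np.arctan2(2*M["mu11"],M["mu20"]-M["mu02"])
    print(n,"white",h[N//2,N//2],m.sum()*.25,"c",c[0]+.13-M["m01"]/M["m00"]*.0005,c[1]+.13-M["m10"]/M["m00"]*.0005,"long axis world angle",-90-np.rad2deg(th))
    out.append(cv2.resize(r,(400,400)))
cv2.imwrite("pics/rect0.png",np.hstack(out)[:,:,::-1])
E
python3 m1.py
```

```text
(array([ 0.47193659, -0.29601165,  2.58998828]), [np.float64(0.09540160059163784), np.float64(0.07539021757031236)])
(array([ 0.47306147, -0.29417134,  2.58950244]), [np.float64(0.04775362510234806)])
(array([ 0.47146797, -0.29685426,  2.60801114]), [np.float64(0.0535050961591246)])
seat [0.55600277 0.00351275 0.13      ] [0.55506537 0.0030403  0.13      ]
mark [ 0.66345154 -0.03434337  0.114     ] [ 0.65887445 -0.0345305   0.114     ]
top white 153 2045.75 c 0.5561527767988281 0.005190557078743385 long axis world angle -73.97297186895987
scene white 157 2185.25 c 0.5523995788341207 0.003491985214116533 long axis world angle -73.94471838604223
```

View pics/rect0.png

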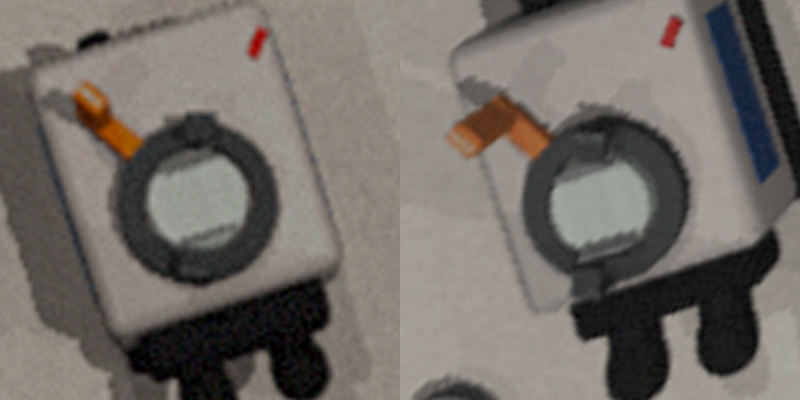

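Top and scene views differ by about 2–4 mm, which fits the stated calibration error, so I use their means:

| Item | Position (x, y) | Yaw |
|---|---|---|
| Camera | (0.4723, -0.2955) | 148.4° |
| Seat | (0.5548, 0.0037) | 16.0° |
| Mark | (0.661, -0.034) | – |

The mark's radius comes out at 112 mm against the stated 114, which is close enough. Next I'll work out the rows.

```bash
cat > go.py <<'E'
import sys,numpy as np
from station import arm
# target x y z(mm) yangle(deg): prints turn about tool z, and shift in tool axes after that turn; leveling too
def go(x,y,z,ya):
    s=arm.sense(); R=np.array(s["tool_rot"]); p=np.array(s["ee_pos"])*1000
    cur=np.rad2deg(np.arctan2(R[1,1],R[0,1])); a=np.deg2rad(ya)
    Y=np.array([np.cos(a),np.sin(a),0]); X=np.array([-Y[1],Y[0],0]); d=np.array([x,y,z])-p
    print("clock %.2f pos %s yang %.2f z-axis %s j6 %.2f j1 %.2f w %.1f ff %.1f F %s"%(s["clock"],np.round(p,1),cur,np.round(R[:,2],3),s["joints"][5],s["joints"][0],s["width"]*1000,s["finger_force"],np.round(s["wrist_force"],1)))
    print("rz %.2f  shift after turn x %.1f y %.1f z %.1f"%((cur-ya+180)%360-180,d@X,d@Y,-d[2]))
if __name__=="__main__": go(*map(float,sys.argv[1:5]))
E
python3 go.py 472.3 -295.5 180 58.4
```

```text
clock 0.80 pos [200.6 591.9 236.5] yang 71.28 z-axis [ 0.  0. -1.] j6 -0.13 j1 1.12 w 86.9 ff 0.0 F [ 0.1 -0.8 -0.2]
rz 12.88  shift after turn x -696.4 y -613.5 z 56.5
```

```bash
python3 -m inch '[0,0,0,0,0,6.44,87, 0,0,0,0,0,6.44,87, -24,-21,0,0,0,0,87, -24,-21,0,0,0,0,87, -24,-21,0,0,0,0,87, -24,-21,0,0,0,0,87, -24,-21,0,0,0,0,87, -24,-21,0,0,0,0,87, -24,-21,0,0,0,0,87, -24,-21,0,0,0,0,87]'
python3 -m inch '[-24,-21,0,0,0,0,87, -24,-21,0,0,0,0,87, -24,-21,0,0,0,0,87, -24,-21,0,0,0,0,87, -24,-21,0,0,0,0,87, -24,-21,0,0,0,0,87, -24,-21,0,0,0,0,87, -24,-21,0,0,0,0,87, -24,-21,0,0,0,0,87, -24,-21,0,0,0,0,87]'
python3 -m inch '[-24,-21,0,0,0,0,87, -24,-21,0,0,0,0,87, -24,-21,0,0,0,0,87, -24,-21,0,0,0,0,87, -24,-21,0,0,0,0,87, -24,-21,0,0,0,0,87, -24,-21,0,0,0,0,87, 0,0,0,0,0,0,87, 0,0,0,0,0,0,87]'
python3 go.py 472.3 -295.5 110 58.4
```

```text
clock: 1.63
ee_pos: [0.2763, 0.3468, 0.2367]
tool_rot: [[-0.852, 0.524, 0.0], [0.524, 0.852, 0.0], [-0.0, 0.001, -1.0]]
wrist_force: [1.5, 0.5, 0.3]
width: 0.0874
finger_force: 0.0
clock: 2.47
ee_pos: [0.3707, 0.042, 0.237]
tool_rot: [[-0.852, 0.524, 0.001], [0.524, 0.852, -0.0], [-0.001, 0.001, -1.0]]
wrist_force: [0.1, -0.2, 0.4]
width: 0.0872
finger_force: 0.0
clock: 3.22
ee_pos: [0.4365, -0.1708, 0.2363]
tool_rot: [[-0.85, 0.526, -0.001], [0.526, 0.85, 0.001], [0.001, 0.0, -1.0]]
wrist_force: [-0.9, 0.1, -0.1]
width: 0.0867
finger_force: 0.0
clock 3.22 pos [ 436.5 -170.8  236.3] yang 58.24 z-axis [-0.001  0.001 -1.   ] j6 -1.56 j1 -0.54 w 86.7 ff 0.0 F [-0.9  0.1 -0.1]
rz -0.16  shift after turn x -95.9 y -87.4 z 126.3
```

```bash
python3 -m inch '[-24,-22,20,0,0,0,87, -24,-22,25,0,0,0,87, -24,-22,25,0,0,0,87, -24,-21.4,25,0,0,0,87, 0,0,25,0,0,0,87, 0,0,0,0,0,0,87, 0,0,0,0,0,0,87]'
python3 go.py 472.3 -295.5 43 58.4
```

```text
clock: 3.8
ee_pos: [0.4713, -0.2923, 0.1151]
tool_rot: [[-0.852, 0.524, -0.003], [0.524, 0.852, 0.003], [0.005, 0.001, -1.0]]
wrist_force: [0.6, 1.4, -0.4]
width: 0.0868
finger_force: 0.0
clock 3.80 pos [ 471.3 -292.3  115.1] yang 58.42 z-axis [-0.003  0.003 -1.   ] j6 -1.72 j1 -0.70 w 86.8 ff 0.0 F [ 0.6  1.4 -0.4]
rz 0.02  shift after turn x -2.5 y -2.2 z 72.1
```

```bash
python3 -m inch '[-1.5,-1.5,18,0,0,0,87, 0,0,18,0,0,0,87, 0,0,18,0,0,0,87, 0,0,13,0,0,0,87, 0,0,0,0,0,0,87, 0,0,0,0,0,0,87]'
python3 go.py 472.3 -295.5 43 58.4
```

```text
clock: 4.3
ee_pos: [0.4733, -0.2958, 0.0505]
tool_rot: [[-0.852, 0.523, 0.0], [0.523, 0.852, -0.0], [-0.0, 0.0, -1.0]]
wrist_force: [0.6, -0.5, 0.1]
width: 0.0871
finger_force: 0.0
clock 4.30 pos [ 473.3 -295.8   50.5] yang 58.46 z-axis [ 0. -0. -1.] j6 -1.72 j1 -0.70 w 87.1 ff 0.0 F [ 0.6 -0.5  0.1]
rz 0.06  shift after turn x 1.0 y -0.3 z 7.5
```

```bash
python3 -m inch '[0,0,3,0,0,0,60, 0,0,0,0,0,0,50, 0,0,0,0,0,0,45, 0,0,0,0,0,0,45, 0,0,0,0,0,0,45, 0,0,0,0,0,0,45, 0,0,0,0,0,0,45, 0,0,0,0,0,0,45]' 30
python3 go.py 472.3 -295.5 43 58.4
```

```text
clock: 4.97
ee_pos: [0.4731, -0.2967, 0.0468]
tool_rot: [[-0.852, 0.524, 0.0], [0.524, 0.852, -0.0], [-0.0, -0.0, -1.0]]
wrist_force: [0.5, -0.3, 2.2]
width: 0.0536
finger_force: 30.0
clock 4.97 pos [ 473.1 -296.7   46.8] yang 58.39 z-axis [ 0. -0. -1.] j6 -1.72 j1 -0.70 w 53.6 ff 30.0 F [ 0.5 -0.3  2.2]
rz -0.01  shift after turn x 1.2 y 0.6 z 3.8
```

```bash
python3 -m inch '[0,0,-10,0,0,0,45, 0,0,-20,0,0,0,45, 0,0,-25,0,0,0,45, 0,0,-25,0,0,-6.8,45, 0,0,-25,0,0,-6.8,45, 0,0,-25,0,0,-6.8,45, 0,0,-25,0,0,-6.8,45, 0,0,-20,0,0,-6.8,45, 0,0,0,0,0,-6.8,45, 0,0,0,0,0,-6.8,45]'
python3 -m inch '[0,0,0,0,0,0,45, 0,0,0,0,0,0,45]'
python3 go.py 554.8 3.7 225 106
```

```text
clock: 5.8
ee_pos: [0.4736, -0.2969, 0.224]
tool_rot: [[-0.96, -0.281, 0.003], [-0.281, 0.96, -0.002], [-0.002, -0.003, -1.0]]
wrist_force: [-0.1, 0.0, -2.9]
width: 0.0537
finger_force: 30.0
clock: 5.97
ee_pos: [0.4726, -0.2961, 0.2214]
tool_rot: [[-0.962, -0.272, -0.001], [-0.272, 0.962, 0.001], [0.0, 0.001, -1.0]]
wrist_force: [-0.1, -0.1, -2.0]
width: 0.0536
finger_force: 30.0
clock 5.97 pos [ 472.6 -296.1  221.4] yang 105.79 z-axis [-0.001  0.001 -1.   ] j6 -2.55 j1 -0.70 w 53.6 ff 30.0 F [-0.1 -0.1 -2. ]
rz -0.21  shift after turn x -161.6 y 265.5 z -3.6
```

```bash
python3 -m inch '[-8,13,0,0,0,0,45, -14,23,0,0,0,0,45, -14,23,0,0,0,0,45, -14,23,0,0,0,0,45, -14,23,0,0,0,0,45, -14,23,0,0,0,0,45, -14,23,0,0,0,0,45, -14,23,0,0,0,0,45, -14,23,0,0,0,0,45, -14,23,0,0,0,0,45]'
python3 -m inch '[-14,23,-4,0,0,0,45, -13.6,22,0,0,0,0,45, 0,0,0,0,0,0,45, 0,0,0,0,0,0,45, 0,0,0,0,0,0,45, 0,0,0,0,0,0,45, 0,0,0,0,0,0,45]'
python3 go.py 554.8 3.7 225 106
python3 - <<'E'
from h import *
ims={}
for n in("scene","top"):
    ims[n]=eyes.capture(n); cv2.imwrite(f"pics/{n}1.png",ims[n][:,:,::-1])
cv2.imwrite("pics/hover.png",np.hstack([crop(ims["top"],190,110,100,130,4),crop(ims["scene"],220,100,100,130,4)])[:,:,::-1])
E
```

```text
clock: 6.8
ee_pos: [0.5409, -0.0466, 0.221]
tool_rot: [[-0.962, -0.272, -0.001], [-0.272, 0.962, 0.0], [0.001, 0.001, -1.0]]
wrist_force: [0.7, 0.7, -2.4]
width: 0.0539
finger_force: 30.0
clock: 7.38
ee_pos: [0.555, 0.0018, 0.2253]
tool_rot: [[-0.962, -0.273, -0.001], [-0.273, 0.962, -0.0], [0.001, -0.0, -1.0]]
wrist_force: [0.1, -0.2, -2.2]
width: 0.0541
finger_force: 30.0
clock 7.38 pos [555.    1.8 225.3] yang 105.87 z-axis [-0.001 -0.    -1.   ] j6 -1.99 j1 -0.14 w 54.1 ff 30.0 F [ 0.1 -0.2 -2.2]
rz -0.13  shift after turn x -0.3 y 1.9 z 0.3
```

View pics/hover.png

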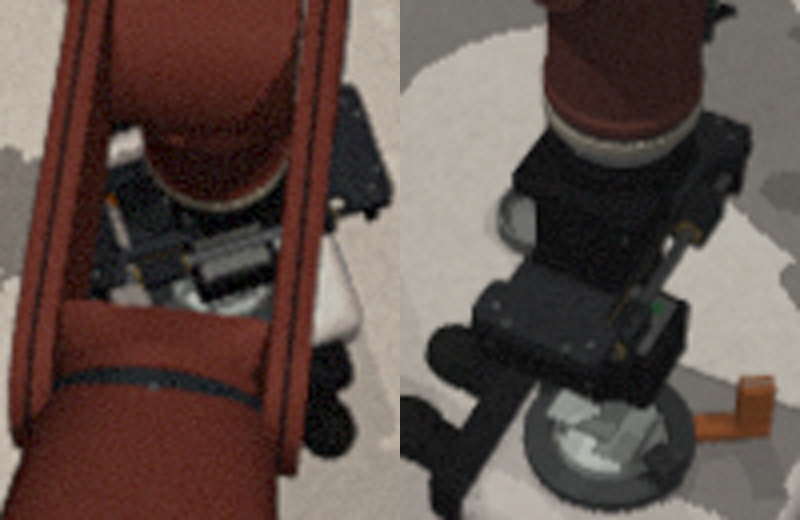

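The top view is blocked by the arm. In the scene view the box's near corner shows at crop (640-688, 300-405), above the collar. I'll overlay the predicted box and seat there to check the alignment.

Run:
```python
from h import *
im=cv2.imread("pics/scene1.png"); x0,y0,k=245,160,8
a=crop(im,x0,y0,100,75,k)
def P(p): return tuple(int(v) for v in np.round(((proj("scene",p)-[x0,y0])+.5)*k))
s=arm.sense(); p=np.array(s["ee_pos"]); z0=p[2]-.0468; Rt=np.array(s["tool_rot"])
X,Y=Rt[:,0],Rt[:,1]
def box(o,col,hx=.037,hy=.027,za=.024,zb=.068):
    c=[[o+X*sx*hx+Y*sy*hy+np.array([0,0,z]) for sx,sy in((1,1),(1,-1),(-1,-1),(-1,1))] for z in(za,zb)]
    for l in c:
        for i in range(4): cv2.line(a,P(l[i]),P(l[(i+1)%4]),col,1)
    for i in range(4): cv2.line(a,P(c[0][i]),P(c[1][i]),col,1)
o=np.array([p[0],p[1],z0])
box(o,(0,255,0)); box(o,(255,255,0),.02,.04,0,.006)
for r,z in((.032,.13),):
    for cen in((.5548,.0037),):
        q=np.array([P([cen[0]+r*np.cos(t),cen[1]+r*np.sin(t),z]) for t in np.linspace(0,6.283,60)]); cv2.polylines(a,[q],True,(0,0,255),1)
# rails
h=Rz(np.deg2rad(16))
for sx in(-1,1):
    cv2.line(a,P(h@[sx*.0225,-.018,0]+[.5548,.0037,.13]),P(h@[sx*.0225,.018,0]+[.5548,.0037,.13]),(255,0,255),1)
cv2.imwrite("pics/ov1.png",a)
```

```text
(no output)
```

View pics/ov1.png

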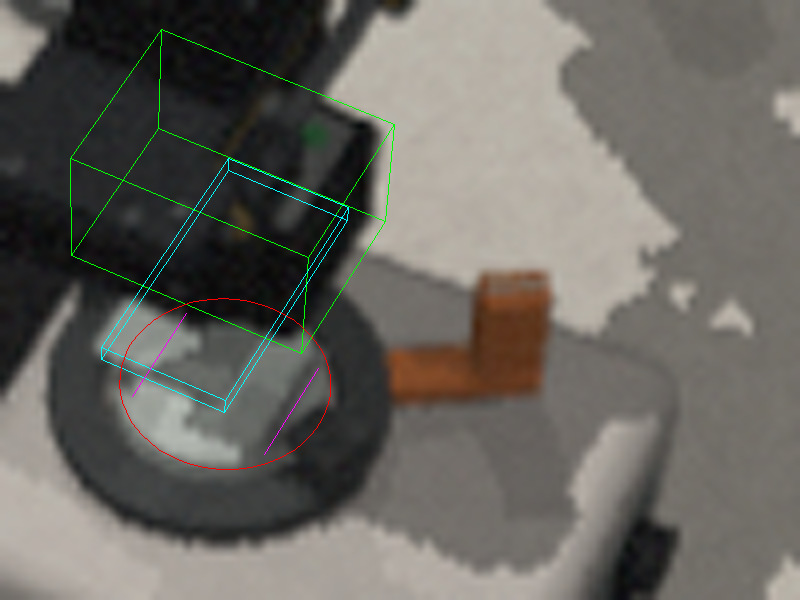

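The predicted disc matches the picture to about 5 px at 8×, roughly 1.3 mm. The box's right corner, seen at (378,128) against a predicted (394,124), sits 1.5–2 mm towards tool +x in the hand. I'll shift about -1.9 in x and +1.9 in y, then lower in stages.

```bash
python3 -m inch '[-1.9,1.9,0,0,0,0,45, 0,0,12,0,0,0,45, 0,0,12,0,0,0,45, 0,0,8,0,0,0,45, 0,0,3,0,0,0,45, 0,0,0,0,0,0,45, 0,0,0,0,0,0,45, 0,0,0,0,0,0,45]'
python3 go.py 556.4 4.1 176.8 106
```

```text
clock: 8.15
ee_pos: [0.5569, 0.0051, 0.1909]
tool_rot: [[-0.961, -0.276, 0.001], [-0.276, 0.961, -0.0], [-0.001, -0.0, -1.0]]
wrist_force: [-0.3, -0.8, -1.2]
width: 0.0537
finger_force: 30.0
clock 8.15 pos [556.9   5.1 190.9] yang 106.00 z-axis [ 0.001 -0.    -1.   ] j6 -1.98 j1 -0.13 w 53.7 ff 30.0 F [-0.3 -0.8 -1.2]
rz -0.00  shift after turn x 0.8 y -0.9 z 14.1
```

```bash
python3 -m inch '[0.4,-0.8,2,0,0,0,45, 0,0,2,0,0,0,45, 0,0,2,0,0,0,45, 0,0,0,0,0,0,45, 0,0,0,0,0,0,45]'
python3 -m inch '[0,0,1.5,0,0,0,45, 0,0,1.5,0,0,0,45, 0,0,0,0,0,0,45, 0,0,0,0,0,0,45]'
python3 go.py 556.4 4.1 176.8 106
```

```text
clock: 8.57
ee_pos: [0.5563, 0.0043, 0.1844]
tool_rot: [[-0.961, -0.275, -0.0], [-0.275, 0.961, 0.0], [0.0, 0.0, -1.0]]
wrist_force: [0.8, 0.1, -1.8]
width: 0.054
finger_force: 30.0
clock: 8.9
ee_pos: [0.5563, 0.0043, 0.1814]
tool_rot: [[-0.961, -0.276, -0.0], [-0.276, 0.961, 0.0], [0.0, 0.0, -1.0]]
wrist_force: [0.2, -0.6, -2.1]
width: 0.0534
finger_force: 30.0
clock 8.90 pos [556.3   4.3 181.4] yang 106.00 z-axis [-0.  0. -1.] j6 -1.98 j1 -0.13 w 53.4 ff 30.0 F [ 0.2 -0.6 -2.1]
rz -0.00  shift after turn x -0.0 y -0.2 z 4.6
```

Only the weight shows on the wrist, and the plate is already between the flares. I'll continue in 1 mm steps.

```bash
python3 -m inch '[0,0,1,0,0,0,45, 0,0,1,0,0,0,45, 0,0,0,0,0,0,45, 0,0,0,0,0,0,45]'
python3 -m inch '[0,0,1,0,0,0,45, 0,0,0.8,0,0,0,45, 0,0,0,0,0,0,45, 0,0,0,0,0,0,45]'
python3 go.py 556.4 4.1 176.8 106
```

```text
clock: 9.23
ee_pos: [0.5564, 0.0043, 0.1795]
tool_rot: [[-0.961, -0.276, -0.0], [-0.276, 0.961, 0.0], [0.0, 0.0, -1.0]]
wrist_force: [-1.6, -0.4, -1.1]
width: 0.0538
finger_force: 30.0
clock: 9.57
ee_pos: [0.5564, 0.0043, 0.1777]
tool_rot: [[-0.961, -0.276, -0.0], [-0.276, 0.961, 0.0], [0.0, 0.0, -1.0]]
wrist_force: [0.7, 0.5, -1.4]
width: 0.054
finger_force: 30.0
clock 9.57 pos [556.4   4.3 177.7] yang 106.00 z-axis [-0.  0. -1.] j6 -1.98 j1 -0.13 w 54.0 ff 30.0 F [ 0.7  0.5 -1.4]
rz -0.00  shift after turn x 0.0 y -0.2 z 0.9
```

```bash
python3 -m inch '[0,0,0.8,0,0,0,45, 0,0,0.4,0,0,0,45, 0,0,0,0,0,0,45, 0,0,0,0,0,0,45]'
python3 -m inch '[0,0,0.5,0,0,0,45, 0,0,0,0,0,0,45, 0,0,0,0,0,0,45]'
```

```text
clock: 9.9
ee_pos: [0.5565, 0.0043, 0.1768]
tool_rot: [[-0.961, -0.276, 0.0], [-0.276, 0.961, -0.0], [-0.0, -0.0, -1.0]]
wrist_force: [-0.6, -0.5, 0.0]
width: 0.0537
finger_force: 30.0
clock: 10.15
ee_pos: [0.5566, 0.0043, 0.1768]
tool_rot: [[-0.961, -0.276, 0.0], [-0.276, 0.961, -0.0], [-0.0, -0.0, -1.0]]
wrist_force: [-3.3, 0.9, 5.8]
width: 0.0539
finger_force: 30.0
```

Contact came exactly at the predicted seated height of 176.8. Now I'll release and rise clear.

```bash
python3 -m inch '[0,0,-0.5,0,0,0,54, 0,0,0,0,0,0,58, 0,0,0,0,0,0,70, 0,0,0,0,0,0,78, 0,0,0,0,0,0,78, 0,0,0,0,0,0,78]' 10
python3 -m inch '[0,0,-10,0,0,0,78, 0,0,-20,0,0,0,78, 0,0,-25,0,0,0,78, 0,0,-25,0,0,0,78, 0,0,-25,0,0,0,40, 14,-30,0,0,0,0,30, 14,-30,0,0,0,0,30, 14,-30,0,0,0,0,30, 14,-30,0,0,0,0,30, 14,-30,0,0,0,0,30]'
python3 -m inch '[14,-30,0,0,0,0,30, 14,-30,0,0,0,0,30, 0,0,0,0,0,0,30, 0,0,0,0,0,0,30]'
python3 - <<'E'
from h import *
ims={}
for n in("scene","top"):
    ims[n]=eyes.capture(n); cv2.imwrite(f"pics/{n}2.png",ims[n][:,:,::-1])
t=crop(ims["top"],200,130,100,100,4); s=crop(ims["scene"],225,160,100,100,4)
cv2.imwrite("pics/placed.png",np.hstack([t,s])[:,:,::-1])
E
```

```text
clock: 10.65
ee_pos: [0.5565, 0.0043, 0.1764]
tool_rot: [[-0.961, -0.276, -0.0], [-0.276, 0.961, -0.0], [0.0, -0.0, -1.0]]
wrist_force: [0.3, -0.1, 0.1]
width: 0.0748
finger_force: 0.0
clock: 11.48
ee_pos: [0.5302, -0.1606, 0.2827]
tool_rot: [[-0.961, -0.276, 0.001], [-0.276, 0.961, -0.001], [-0.001, -0.001, -1.0]]
wrist_force: [1.3, 0.9, 0.1]
width: 0.046
finger_force: 0.0
clock: 11.82
ee_pos: [0.5197, -0.2263, 0.2821]
tool_rot: [[-0.962, -0.272, 0.0], [-0.272, 0.962, -0.0], [-0.0, -0.0, -1.0]]
wrist_force: [-0.1, 0.1, 0.1]
width: 0.0307
finger_force: 0.0
```

View pics/placed.png

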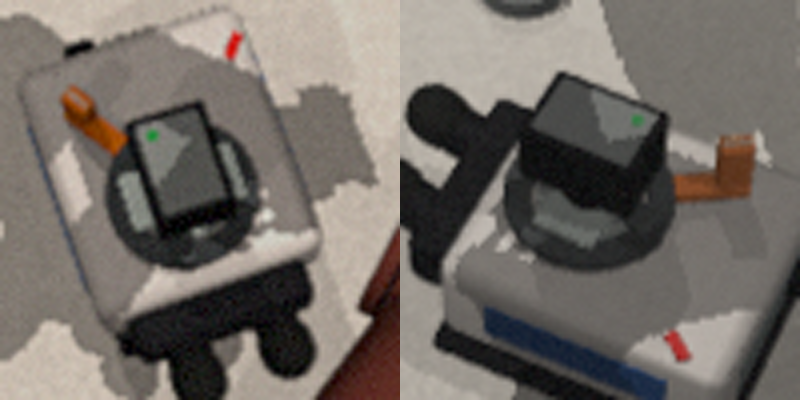

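The camera stands upright on the port with its plate between the rails. The lever tab top shows at crop (80,95) in the top view, i.e. image (219.6,154), and at (735,139) in the scene view, i.e. image (308.5,194.5). Next I'll measure the tab and plan the arc.

Run:
```python
from h import *
ims={n:cv2.imread(f"pics/{n}2.png")[:,:,::-1].copy() for n in("top","scene")}
a=np.deg2rad([16])
for q in(["top","scene"],["top"],["scene"]):
    try: print(q,fitbox({n:ims[n] for n in q},{"top":(225,150,38,45),"scene":(250,172,46,44)},(.555,.004,a),z0=.13,thr=45))
    except Exception as e: print(e)
c=np.array([.5549,.0039])
for n,uv in(("top",(219.6,154.2)),("scene",(308.6,194.6))):
    p=atz(n,uv,.164); d=p[:2]-c; print(n,p,np.hypot(*d),np.rad2deg(np.arctan2(d[1],d[0])))
    print([(np.round(d["xy"],1).tolist(),round(d["confidence"],2)) for d in spotter.recognise(n,"lever_tab")][:2])
for n,uv in(("top",(258,141)),("scene",(293.8,246))):
    d=atz(n,uv,.114)[:2]-c; print(n,"mark",np.hypot(*d),np.rad2deg(np.arctan2(d[1],d[0])))
```

```text
['top', 'scene'] (array([ 0.55308986, -0.00141857,  0.35434812]), [np.float64(0.3669850522306227), np.float64(0.2788505876398808)])
['top'] (array([0.54836429, 0.0044756 , 0.66105247]), [np.float64(0.34638137011600395)])
['scene'] (array([ 0.55520238, -0.00250293,  0.22844875]), [np.float64(0.2669965697576337)])
top [0.61317684 0.07060637 0.164     ] 0.08857725427553692 48.85848700025406
[([234.8, 186.4], 0.8)]
scene [0.60698887 0.07233609 0.164     ] 0.0860043524439816 52.724094619783976
[([285.6, 209.9], 0.91), ([189.6, 359.2], 0.2)]
top mark 0.11509123371698678 -19.40767005719351
scene mark 0.11084939790003184 -20.285059385393847
```

The lever is at about 50.8°, the mark at about -19.9°, and both radii are consistent (88 and 113 mm). The sweep is 70.6°. First I'll move above the tab with the jaws tangential.

```bash
python3 go.py 610.5 72.1 235 106
```

```text
clock 12.02 pos [ 520.4 -223.5  281.9] yang 106.07 z-axis [ 0.  0. -1.] j6 -2.40 j1 -0.55 w 30.0 ff 0.0 F [-0.3  0.   0.1]
rz 0.07  shift after turn x -168.1 y 259.3 z 46.9
```

```bash
python3 -m inch '[-16.8,25.9,0,0,0,0,40, -16.8,25.9,0,0,0,0,40, -16.8,25.9,0,0,0,0,40, -16.8,25.9,0,0,0,0,40, -16.8,25.9,0,0,0,0,40, -16.8,25.9,0,0,0,0,40, -16.8,25.9,0,0,0,0,40, -16.8,25.9,0,0,0,0,40, -16.8,25.9,0,0,0,0,40, -16.8,25.9,0,0,0,0,40]'
python3 -m inch '[0,0,8,0,0,-6.96,40, 0,0,8,0,0,-6.96,40, 0,0,8,0,0,-6.96,40, 0,0,8,0,0,-6.96,40, 0,0,8,0,0,-6.96,40, 0,0,0,0,0,0,40, 0,0,0,0,0,0,40, 0,0,0,0,0,0,40]'
python3 go.py 610.5 72.1 156 140.8
```

```text
clock: 12.85
ee_pos: [0.6101, 0.0738, 0.2818]
tool_rot: [[-0.961, -0.278, 0.0], [-0.278, 0.961, 0.0], [-0.0, 0.0, -1.0]]
wrist_force: [0.8, -0.6, -0.7]
width: 0.04
finger_force: 0.0
clock: 13.52
ee_pos: [0.6103, 0.0715, 0.2422]
tool_rot: [[-0.634, -0.773, 0.001], [-0.773, 0.634, 0.0], [-0.001, -0.0, -1.0]]
wrist_force: [-0.6, -0.6, 0.6]
width: 0.0403
finger_force: 0.0
clock 13.52 pos [610.3  71.5 242.2] yang 140.66 z-axis [ 0.001  0.    -1.   ] j6 -2.47 j1 -0.01 w 40.3 ff 0.0 F [-0.6 -0.6  0.6]
rz -0.14  shift after turn x -0.6 y 0.2 z 86.2
```

```bash
python3 -m inch '[-0.4,0.2,16,0,0,0,40, 0,0,18,0,0,0,40, 0,0,18,0,0,0,40, 0,0,12,0,0,0,40, 0,0,0,0,0,0,40, 0,0,0,0,0,0,40]'
python3 -m inch '[0,0,8,0,0,0,40, 0,0,8,0,0,0,40, 0,0,6,0,0,0,40, 0,0,0,0,0,0,40, 0,0,0,0,0,0,40]'
python3 -m inch '[0,0,0,0,0,0,30, 0,0,0,0,0,0,24, 0,0,0,0,0,0,18, 0,0,0,0,0,0,12, 0,0,0,0,0,0,8, 0,0,0,0,0,0,8, 0,0,0,0,0,0,8]' 8
python3 go.py 610.5 72.1 156 140.8
```

```text
clock: 14.02
ee_pos: [0.6101, 0.0712, 0.1775]
tool_rot: [[-0.633, -0.774, -0.001], [-0.774, 0.633, -0.0], [0.001, 0.001, -1.0]]
wrist_force: [0.1, -0.3, -1.1]
width: 0.0399
finger_force: 0.0
clock: 14.43
ee_pos: [0.6099, 0.0711, 0.155]
tool_rot: [[-0.632, -0.775, -0.001], [-0.775, 0.632, 0.0], [0.001, 0.001, -1.0]]
wrist_force: [0.5, 0.7, -0.7]
width: 0.04
finger_force: 0.0
clock: 15.02
ee_pos: [0.6104, 0.0711, 0.1558]
tool_rot: [[-0.632, -0.775, 0.0], [-0.775, 0.632, 0.0], [-0.0, -0.0, -1.0]]
wrist_force: [-0.6, 0.0, 1.5]
width: 0.0143
finger_force: 8.0
clock 15.02 pos [610.4  71.1 155.8] yang 140.79 z-axis [ 0.  0. -1.] j6 -2.47 j1 -0.01 w 14.3 ff 8.0 F [-0.6  0.   1.5]
rz -0.01  shift after turn x -0.8 y 0.5 z -0.2
```

The jaws hold the tab, with a width of 14.3 mm. Now the first part of the swing.

```bash
python3 -m inch '[0.3,-7.2,0,0,0,4.7,8, 0.3,-7.2,0,0,0,4.7,8, 0.3,-7.2,0,0,0,4.7,8, 0.3,-7.2,0,0,0,4.7,8, 0.3,-7.2,0,0,0,4.7,8, 0.3,-7.2,0,0,0,4.7,8, 0.3,-7.2,0,0,0,4.7,8, 0,0,0,0,0,0,8, 0,0,0,0,0,0,8]'
python3 go.py 637.7 -26 156 106
```

```text
clock: 15.77
ee_pos: [0.6378, 0.0296, 0.1557]
tool_rot: [[-0.951, -0.309, -0.001], [-0.309, 0.951, -0.0], [0.001, 0.0, -1.0]]
wrist_force: [-5.2, -0.6, 5.2]
width: 0.0142
finger_force: 8.1
clock 15.77 pos [637.8  29.6 155.7] yang 107.98 z-axis [-0.001 -0.    -1.   ] j6 -1.96 j1 -0.08 w 14.2 ff 8.1 F [-5.2 -0.6  5.2]
rz 1.98  shift after turn x 15.4 y -53.5 z -0.3
```

```bash
python3 -m inch '[0.3,-7.2,0,0,0,4.7,8, 0.3,-7.2,0,0,0,4.7,8, 0.3,-7.2,0,0,0,4.7,8, 0.3,-7.2,0,0,0,4.7,8, 0.3,-7.2,0,0,0,4.7,8, 0.3,-7.2,0,0,0,4.7,8, 0.3,-7.2,0,0,0,4.7,8, 0,0,0,0,0,0,8, 0,0,0,0,0,0,8]'
python3 go.py 637.7 -26 156 70.15
python3 - <<'E'
from h import *
s=arm.sense(); d=np.array(s["ee_pos"])[:2]-[.5549,.0039]; print(np.hypot(*d),np.rad2deg(np.arctan2(d[1],d[0])))
ims={}
for n in("scene","top"):
    ims[n]=eyes.capture(n); cv2.imwrite(f"pics/{n}3.png",ims[n][:,:,::-1])
cv2.imwrite("pics/swing.png",np.hstack([crop(ims["top"],200,130,100,100,4),crop(ims["scene"],245,170,100,100,4)])[:,:,::-1])
E
```

```text
clock: 16.52
ee_pos: [0.6384, -0.019, 0.1557]
tool_rot: [[-0.966, 0.257, -0.002], [0.257, 0.966, 0.001], [0.003, 0.0, -1.0]]
wrist_force: [-6.0, 2.2, 5.8]
width: 0.0139
finger_force: 8.0
clock 16.52 pos [638.4 -19.  155.7] yang 75.12 z-axis [-0.002  0.001 -1.   ] j6 -1.46 j1 -0.15 w 13.9 ff 8.0 F [-6.   2.2  5.8]
rz 4.97  shift after turn x -1.7 y -6.8 z -0.3
0.08657043178704003 -15.317646949719906
```

View pics/swing.png

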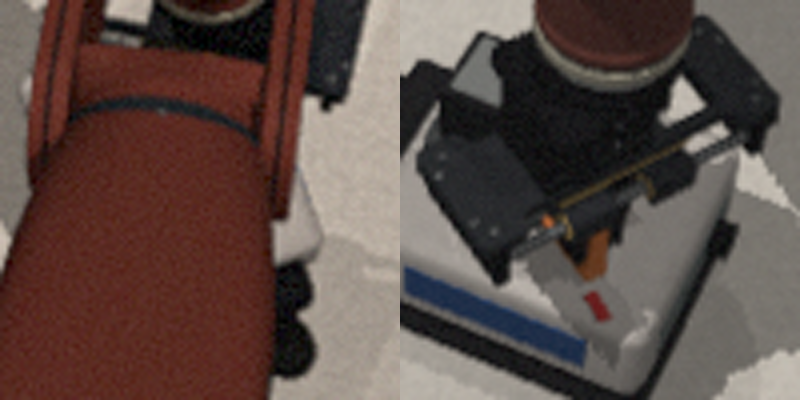

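The tab is almost at the mark: it shows at crop (595,255) in the scene view, and the mark is at (597,305). I'll do about 3.7° more, let go, rise and look from both views.

```bash
python3 -m inch '[0.1,-2.8,0,0,0,1.85,8, 0.1,-2.8,0,0,0,1.85,8, 0,0,0,0,0,0,8, 0,0,0,0,0,0,8, 0,0,0,0,0,0,8, 0,0,0,0,0,0,20, 0,0,0,0,0,0,36, 0,0,0,0,0,0,36, 0,0,0,0,0,0,36]'
python3 - <<'E'
from h import *
s=arm.sense(); d=np.array(s["ee_pos"])[:2]-[.5549,.0039]; print(s["ee_pos"],s["width"],np.hypot(*d),np.rad2deg(np.arctan2(d[1],d[0])))
E
python3 -m inch '[0,0,-12,0,0,0,36, 0,0,-25,0,0,0,36, 0,0,-30,0,0,0,36, 0,0,-30,0,0,0,36, 0,-35,0,0,0,0,36, 0,-35,0,0,0,0,36, 0,-35,0,0,0,0,36, 0,-35,0,0,0,0,36, 0,-35,0,0,0,0,36, 0,-35,0,0,0,0,36]'
python3 -m inch '[0,-35,0,0,0,0,36, 0,0,0,0,0,0,36, 0,0,0,0,0,0,36]'
python3 - <<'E'
from h import *
ims={}
for n in("scene","top"):
    ims[n]=eyes.capture(n); cv2.imwrite(f"pics/{n}4.png",ims[n][:,:,::-1])
cv2.imwrite("pics/locked.png",np.hstack([crop(ims["top"],220,130,66,66,6),crop(ims["scene"],250,185,66,66,6)])[:,:,::-1])
for n,(x,y,w,h) in(("top",(215,130,70,70)),("scene",(240,180,100,80))):
    v=cv2.cvtColor(ims[n][y:y+h,x:x+w],cv2.COLOR_RGB2HSV)
    for nm,lo,hi in(("orange",(6,130,60),(20,255,255)),("red",(0,120,60),(4,255,255))):
        r,c=np.nonzero(cv2.inRange(v,lo,hi))
        if len(c): print(n,nm,len(c),round(c.mean()+x,1),round(r.mean()+y,1))
# predicted tab-top / mark pixels for lever angles
for ang in(-17,-19,-21):
    a=np.deg2rad(ang); u=np.array([np.cos(a),np.sin(a)]); c=np.array([.5549,.0039])
    for n in ims: print(ang,n,"tabtop",proj(n,[*(c+.088*u),.164]).round(1),"mark",proj(n,[*(c+.114*u),.114]).round(1))
E
```

```text
clock: 17.37
ee_pos: [0.638, -0.025, 0.1554]
tool_rot: [[-0.947, 0.32, 0.0], [0.32, 0.947, -0.0], [-0.0, 0.0, -1.0]]
wrist_force: [0.2, 0.1, 0.7]
width: 0.0315
finger_force: 0.0
[ 0.63804162 -0.02499336  0.15540228] 0.03147224657456024 0.08801906105743332 -19.163350491418896
clock: 18.2
ee_pos: [0.57, -0.2256, 0.2538]
tool_rot: [[-0.947, 0.32, 0.001], [0.32, 0.947, -0.001], [-0.001, -0.0, -1.0]]
wrist_force: [0.6, -0.9, 0.1]
width: 0.0361
finger_force: 0.0
clock: 18.45
ee_pos: [0.5588, -0.2592, 0.2535]
tool_rot: [[-0.946, 0.324, 0.001], [0.324, 0.946, -0.0], [-0.001, -0.0, -1.0]]
wrist_force: [-0.0, 0.4, 0.1]
width: 0.0358
finger_force: 0.0
top orange 94 253.7 150.4
top red 10 258.5 139.8
scene orange 163 287.7 230.7
scene red 20 293.7 246.2
-17 scene tabtop [292.4 225.8] mark [296.9 246. ]
-17 top tabtop [253.8 143.8] mark [256.2 140.9]
-19 scene tabtop [291.2 226.4] mark [295.4 246.6]
-19 top tabtop [254.9 144.1] mark [257.6 141.3]
-21 scene tabtop [290.  226.8] mark [293.9 247.3]
-21 top tabtop [256.  144.4] mark [259.  141.7]
```

View pics/locked.png

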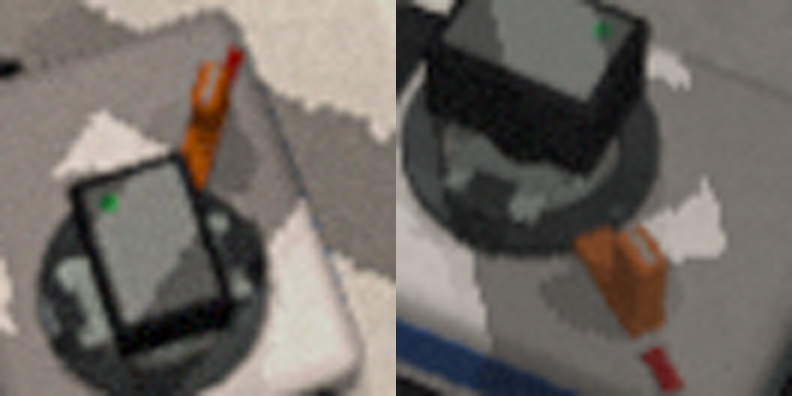

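The top view shows the tab at crop (208,85) lined up with the mark at (235,58). In the scene view the tab at (641,248) points at the mark at (660,368). Lever and mark directions agree to about 1°. The camera is still seated and the arm is clear, so I'll hand in.

```bash
python3 -c "
from station import arm
print(arm.hand_in())"
```

```text
the job is handed in; nothing more can be done
None
```

The camera sits upright on the port between the guide rails, the lever points at the red mark to within about 1° (if anything just short of it), and I handed the job in at about 18.6 s with the arm clear; the hand-in returned no verdict.

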